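Sweep loose bottle caps into the tray

TASK

Two loose screw caps are lying on the bench: with the fingertips, sweep both of them along the surface, through the open side, into the low metal tray, until each lies flat, at rest and wholly inside, past the tray's front edge. Only push them: do not pick them up or tip them over, and leave the bottle, the jar and the flask standing where they are.

Things in the scene. Friction and masses are not known exactly. Their poses are not given: they have to be found in the camera images.
- cap_a: grey-white screw cap, a ribbed disc 54 mm across and 28 mm high, about 20 g, lying loose with its flat closed side up; origin at the centre of its underside, z up. It slides without rolling; the two caps are alike.
- cap_b: grey-white screw cap, a ribbed disc 54 mm across and 28 mm high, about 20 g, lying loose with its flat closed side up; origin at the centre of its underside, z up. It slides without rolling; the two caps are alike.
- tray: low bare-metal tray with one open side, fixed to the bench; origin under the centre of its floor, at bench height. Inside 130 mm wide (own x -65 to +65 mm) and 120 mm deep (own y -60 to +60 mm); floor 2 mm thick. Walls at own -y and at both sides, 3 mm thick, 33 mm high with their top bead. Open at own +y, which faces world +y (the robot's left), turned up to 20 degrees either way.
- tray_mouth (a point): middle of the tray's front edge: where the floor begins at the open side (tray's own y = +60 mm, 2 mm above the bench); axes as the tray's. A thin ramp as wide as the tray leads up to this edge from the bench, 16 mm long; caps slide up it easily.
- dropper_bottle: small brown dropper bottle with a black cap, 32 mm in diameter, 68 mm high, standing loose nearer the robot than the caps; leave alone. Origin at the centre of its underside.
- filter_jar: clear jar with a blue lid, 63 mm in diameter, 70 mm high, standing loose to the left of the caps; leave alone. Origin at the centre of its underside.
- volumetric_flask: glass volumetric flask with a stopper, 49 mm in diameter, 148 mm high, standing loose near the tray's robot-side back corner; leave alone. Origin at the centre of its underside.
Things that resemble listed ones, but are neither listed nor needed, are in the scene too. Leave any black look-alike of the cap_b alone. There is more than one size of the tray; the one meant has the size given above.

How it is judged (in metres and radians):
At the end, for the whole second after the job is handed in: Both caps lie in the tray wholly behind its front edge (cap centre at own y below +36 mm), between its walls, flat (within 8 degrees, underside less than 10 mm above the bench) and at rest (y of cap_a in the frame of tray between -0.06 and 0.036 m and x of cap_a in the frame of tray between -0.05 and 0.05 m and height (world z) of each of cap_a, cap_b below 0.01 m and angle between each of cap_a, cap_b's own z axis and vertical below 0.15 rad and linear speed of each of cap_a, cap_b below 0.02 m/s and y of cap_b in the frame of tray between -0.06 and 0.036 m and x of cap_b in the frame of tray between -0.05 and 0.05 m); the robot touches nothing.
It fails at once if a cap is lifted (its underside more than 20 mm above the bench) (height (world z) of any of cap_a, cap_b above 0.02 m).
It fails at once if a cap is tipped by more than 35 degrees (angle between any of cap_a, cap_b's own z axis and vertical above 0.61 rad).
It fails at once if the dropper bottle is moved by more than 30 mm or knocked over (distance of dropper_bottle from where it was at the start of the episode above 0.03 m or angle between dropper_bottle's own z axis and vertical above 0.5 rad).
It fails at once if the filter jar is moved by more than 30 mm or knocked over (distance of filter_jar from where it was at the start of the episode above 0.03 m or angle between filter_jar's own z axis and vertical above 0.5 rad).
It fails at once if the volumetric flask is moved by more than 30 mm or knocked over (distance of volumetric_flask from where it was at the start of the episode above 0.03 m or angle between volumetric_flask's own z axis and vertical above 0.5 rad).
It also fails if it takes over 67 s, if anything falls off the work surface, if the arm or the gripper's body presses on something with over 40 N, if the wrist force passes 120 N, or if a joint passes its speed limit or range.

ROBOT

A 6-joint arm with a two-finger parallel gripper is mounted at the origin on the work surface; the furniture and walls round the work are solid. World frame = base frame: x ahead of the robot, y to its left, z up, the work surface at z = 0. Lengths are in mm, angles in degrees, forces in N, time in s.
With the tool pointing down it reaches from about 350 to 850 mm from the base axis. Payload 8.1 kg.
Tool frame: the origin (TCP) lies between the finger pads; the fingertips stand 17 mm ahead of it and the grasp point (between the pads) lies 2 mm behind it; z points along the fingers, y is the line along which they close (so a half turn about z gives the same grasp; the last joint's range is limited). The gripper opens to 85 mm and grips with 20 to 120 N. Pads are 22 mm wide; open, the fingers measure 114 mm over their backs; the gripper's body (76 mm by 85 mm) begins 54 mm behind the grasp point. The pads swing forward as they close: fully open they stand 13 mm farther back than shut.
Start: joints at [-70.669, 7.471, 85.268, -0, 87.261, -4.893], TCP at [246.209, -547.162, 248.292] pointing down, gripper open.
Joint ranges: [-169.43, 169.43], [-51.17, 129.36], [1.28, 143.12], [-76.62, 256.62], [0, 156.53], [-152.29, 152.29]. Speed limits (degrees/s): [136.94, 136.94, 159.86, 180, 180, 180].

INTERFACE

Orientations are given as [roll, pitch, yaw] about the fixed x, y, z axes, in that order (R = Rz(yaw) Ry(pitch) Rx(roll)).
In Python, from bench import sense, snapshot, hand_in, trace, place_of gives the robot as it stands.
- The arm moves only by the shell command python3 -m handwheel 'ROWS' [FORCE]. ROWS is JSON, a list of rows, each a list of 7 numbers: the opening, from -1 (shut) to 1 (fully open), then the shift along the tool's x, y, z in cm, then the turn, a rotation vector about the tool's x, y, z in rad. A call has 1 to 12 rows; each row shifts and turns the commanded pose from where the row before left it, along the tool's axes as they then stand; what a row does not reach is not made up. A row lasts 1/12 s, in which the tool goes at most 41.7 mm and 7.16 degrees, less where a joint would pass 70% of its speed; a pose out of reach is approached as far as the arm can. A call with a gripper value outside its range is refused whole. The fingers move at their own pace and stop on an object; FORCE is the grip in N (left out, the last holds). Time passes only in rows, so rows that do not move let the fingers close. It gives the time, the measured TCP pose, the force, the opening and the grip force at its end, in the units of the state.
- sense(): the state, without advancing time (a new reading comes with each control period).
- snapshot(name): name is "side" or "top"; returns a dict with "image" (420x560x3 uint8, red, green, blue), "intrinsics" (3x3 intrinsics, pixels), "R" (3x3) and "t" (3): a world point X has camera coordinates R X + t. Camera axes: x right, y down, z forward; pixel columns grow to the right and rows downward; lengths in mm; the calibration is good to about 2 mm. A picture is of the moment at which its call begins. There is no depth.
- hand_in(): hands the job in; it is judged then, once.
Trained networks look in a picture, given as the dict that the camera call returned (one of the last four; its "shot" number tells which), for a name from the list of things; names that differ only in an ending like _2 or _b are one class to them, and where a whole thing is asked for, a point or a joint stands for the part that bears it (a point fixed in the world has none). Each returns a list of dicts, best first, with "conf" (0 to 1); they miss things now and then, are a little off and sometimes report something else, mostly with a low value. They report only what shows in the picture. A call takes as long as a camera call. They do not tell look-alikes from the thing itself.
- trace(picture, query): "pixels" (420x560 bool, what is visible of it).
- place_of(picture, query): "location" ([x, y, z] in mm, in world coordinates, good to about 4 mm: a listed point, or the origin of a listed thing).
The state is a dict: "time": time; "joint_pos": joint angles; "qd": joint speeds; "joint_efforts": joint torques, N m; "tool_pos": TCP position; "tcp_rot": TCP orientation; "ft_force": force on the tool from outside, world axes, zero at the start; "wrist_torque": the same for the moment, N m; "finger_gap": finger opening in mm; "grip_force": force on a finger pad.
Only numpy, scipy, OpenCV 4.12 (cv2) and the standard library are available. Lean on these libraries where they do the work, as an engineer would, in place of code of your own. Each camera call takes 0.05 s, during which the arm holds its last target. There are 200 camera calls.

## Working session

There is one attempt and no reset: what is moved stays moved. The work goes in short steps, Python scripts to look and compute and a shell command to move; the robot and the scene stay as the last step left them, time stands still between calls to the robot, and variables do not carry over. Pictures are saved under pics/ and viewed, at most 10 in all, crops included, and the job is handed in when it is done.

```bash
mkdir -p pics; cat > h.py <<'E'
import cv2,numpy as np
from bench import *
def save(p,n): cv2.imwrite(f'pics/{n}.png',p['image'][:,:,::-1])
def find(p,names):
    for n in names:
        print(n,[(round(d['conf'],2),np.round(d['location']).tolist(),px(p,d['location'])) for d in place_of(p,n)])
def px(p,X):
    c=p['R']@np.array(X,float)+p['t']; u=np.array(p['intrinsics'])@c; return np.round(u[:2]/u[2]).astype(int).tolist()
def ray(p,uv,z):
    R=np.array(p['R']);C=-R.T@np.array(p['t']); d=R.T@np.linalg.inv(p['intrinsics'])@np.array([*uv,1.]); return np.round((C+d*(z-C[2])/d[2])[:2],1).tolist()
E
python3 - <<'E'
from h import *
s=sense();print(s['tool_pos'],s['tcp_rot'],s['finger_gap'],s['time'])
for c in ('top','side'):
    p=snapshot(c);save(p,c+'0');find(p,['cap_a','tray','tray_mouth','dropper_bottle','filter_jar','volumetric_flask'])
E
```

```text
[ 246.0431825  -546.63908464  247.2090032 ] [-1.79889554e+02 -1.14962441e-02  2.42276235e+01] 85.33834236207478 0.0
cap_a [(0.79, [528.0, 9.0, -4.0], [286, 157]), (0.53, [356.0, 224.0, 5.0], [216, 211]), (0.48, [430.0, 138.0, 0.0], [244, 188])]
tray [(0.89, [442.0, -184.0, 1.0], [348, 183]), (0.63, [182.0, -322.0, 1.0], [396, 268])]
tray_mouth [(0.8, [423.0, -124.0, 4.0], [329, 189]), (0.78, [163.0, -282.0, 2.0], [383, 274])]
dropper_bottle [(0.66, [354.0, 136.0, 6.0], [244, 212]), (0.64, [527.0, 8.0, -3.0], [286, 157])]
filter_jar []
volumetric_flask [(0.77, [308.0, -314.0, 2.0], [392, 226])]
cap_a [(0.93, [358.0, 227.0, -1.0], [230, 263]), (0.82, [521.0, 8.0, -0.0], [223, 201]), (0.61, [428.0, 140.0, 0.0], [225, 235])]
tray [(0.71, [184.0, -320.0, -0.0], [385, 179]), (0.56, [436.0, -189.0, 1.0], [286, 178])]
tray_mouth [(0.79, [424.0, -129.0, 2.0], [280, 187]), (0.72, [163.0, -284.0, -3.0], [388, 186]), (0.68, [519.0, 7.0, -1.0], [224, 201])]
dropper_bottle [(0.87, [352.0, 134.0, 1.0], [254, 242])]
filter_jar [(0.66, [497.0, 310.0, -3.0], [154, 266])]
volumetric_flask [(0.83, [311.0, -310.0, 3.0], [342, 170])]
```

View pics/top0.png

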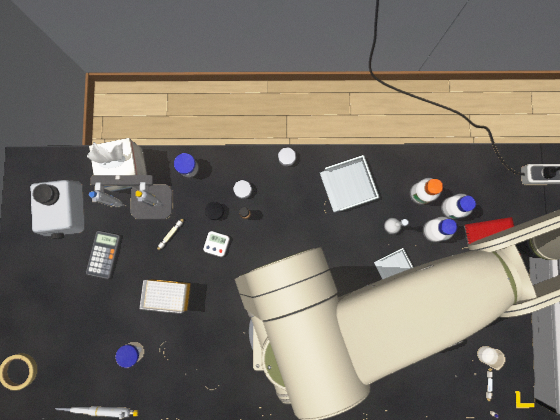

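View pics/side0.png

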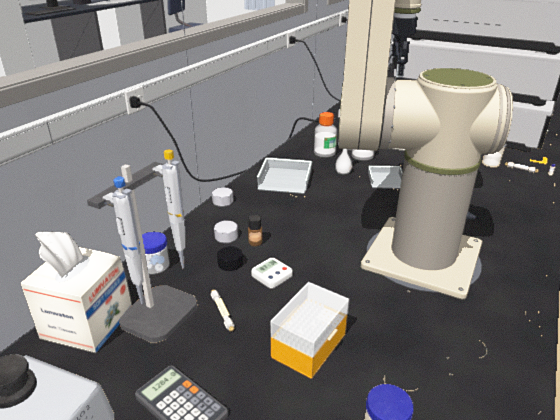

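```bash
python3 - <<'E'
from h import *
p=snapshot('top')
cv2.imwrite('pics/crop1.png',cv2.resize(p['image'][135:285,170:420,::-1],(800,480),interpolation=cv2.INTER_CUBIC))
for q in ('tray','cap_a','filter_jar','dropper_bottle'):
    for d in trace(p,q):
        m=d['pixels'].astype(np.uint8); r=cv2.minAreaRect(cv2.findNonZero(m)); b=cv2.boxPoints(r)
        z={'tray':33,'cap_a':28}.get(q,68)
        w=[ray(p,c,z) for c in b]; print(q,round(d['conf'],2),np.round(r[0]),m.sum(),w,[round(np.hypot(*np.subtract(w[i],w[i-1]))) for i in range(4)], 'ctr',ray(p,r[0],z if q!='cap_a' else 22))
print('bench edge',ray(p,(280,146),0),'campos',-np.array(p['R']).T@p['t'])
E
```

```text
tray 0.78 [393. 264.] 703 [[202.1, -245.0], [245.0, -334.2], [184.9, -362.0], [142.5, -273.2]] [66, 99, 66, 98] ctr [193.5, -303.6]
tray 0.74 [348. 183.] 2133 [[478.5, -88.1], [526.5, -226.2], [392.8, -268.2], [346.0, -131.5]] [139, 146, 140, 144] ctr [435.5, -178.5]
cap_a 0.84 [242. 190.] 231 [[432.4, 174.2], [453.6, 132.1], [406.9, 109.0], [385.9, 151.1]] [52, 47, 52, 47] ctr [420.6, 142.1]
cap_a 0.72 [214. 210.] 287 [[382.4, 252.6], [382.0, 195.5], [330.7, 195.1], [331.1, 251.8]] [51, 57, 51, 57] ctr [357.2, 224.6]
cap_a 0.6 [286. 156.] 268 [[550.2, 32.3], [549.9, -19.6], [493.9, -19.0], [494.3, 32.6]] [56, 52, 56, 52] ctr [523.4, 6.5]
filter_jar 0.9 [185. 165.] 434 [[492.2, 352.0], [535.7, 310.2], [484.1, 259.1], [441.1, 301.0]] [72, 60, 73, 60] ctr [488.2, 305.5]
dropper_bottle 0.44 [244. 212.] 80 [[348.5, 150.9], [366.0, 133.5], [343.9, 111.6], [326.5, 129.0]] [31, 25, 31, 25] ctr [346.2, 131.3]
bench edge [560.5, 26.3] campos [ 200.36791278   21.45404261 1403.42002194]
```

View pics/crop1.png

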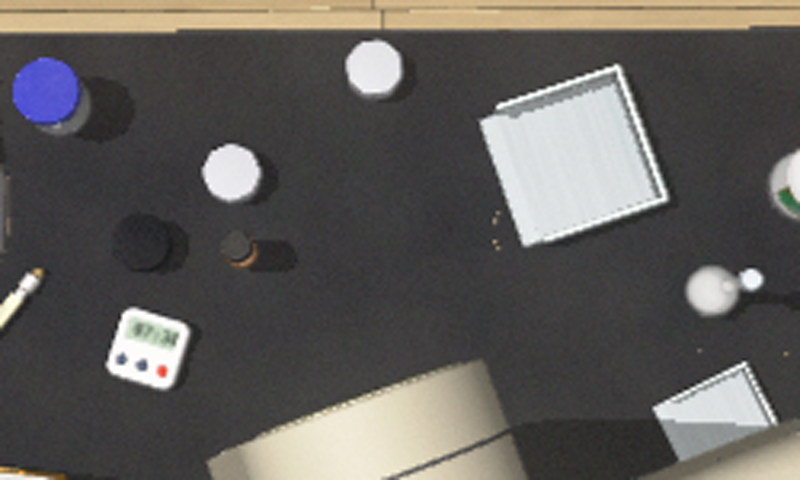

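```bash
python3 - <<'E'
from h import *
p=snapshot('side')
im=p['image'][130:300,120:340,::-1]
im=cv2.resize(im,None,fx=3.5,fy=3.5,interpolation=cv2.INTER_CUBIC)
def dr(X,c):
    u=px(p,X); cv2.circle(im,(int((u[0]-120)*3.5),int((u[1]-130)*3.5)),2,c,-1)
for y in range(-200,150,10):
    for x,c in ((560,(0,0,255)),(580,(0,255,0)),(600,(255,255,0)),(640,(255,0,255))): dr((x,y,0),c)
a=np.radians(17.4);R=np.array([[np.cos(a),-np.sin(a)],[np.sin(a),np.cos(a)]])
for x in (-65,65):
    for y,z in ((-60,2),(60,2)): dr((*(R@[x,y]+[440,-186]),z),(0,0,255))
for C in((524,7.5),(425,140)):
    for t in np.linspace(0,6.28,24): dr((C[0]+27*np.cos(t),C[1]+27*np.sin(t),28),(0,160,255))
cv2.imwrite('pics/side1.png',im)
E
```

```text
(no output)
```

View pics/side1.png

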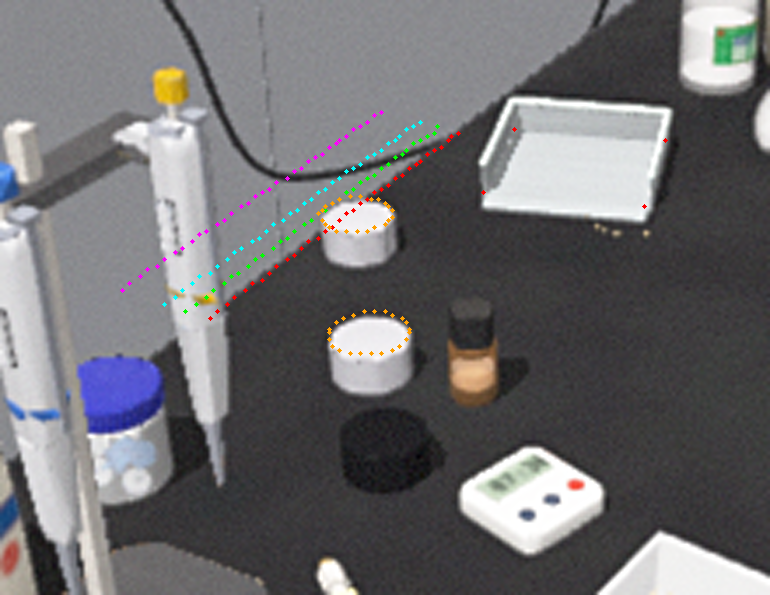

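Two white discs fit cap_a/b: top px (242,189) and (287,156). The black one at (214,210) is the look-alike. The tray at (348,183) is about 136 mm wide, so it fits. The one at (394,264) is only about 66 mm wide, so it is too small. The grey wall starts at x≈560, close to the far cap.

```bash
cat >> h.py <<'E'
from scipy.spatial.transform import Rotation as Ro
def go(X,rpy=None):
    "shift in cm along present tool axes to reach X (mm); rotvec to reach rpy (deg)"
    s=sense(); R=Ro.from_euler('xyz',s['tcp_rot'],degrees=True)
    print('cm',np.round(R.inv().apply(np.array(X)-s['tool_pos'])/10,2).tolist(), 'rot' if rpy is not None else '', np.round((R.inv()*Ro.from_euler('xyz',rpy,degrees=True)).as_rotvec(),3).tolist() if rpy is not None else '')
T0=np.array([440,-186]);A=np.radians(17.4);RT=np.array([[np.cos(A),-np.sin(A)],[np.sin(A),np.cos(A)]])
def own(w): return np.round(RT.T@(np.array(w[:2])-T0),1).tolist()
def world(o): return np.round(RT@np.array(o)+T0,1).tolist()
def caps(save_as=None):
    p=snapshot('top')
    for d in trace(p,'cap_a'):
        m=d['pixels'].astype(np.uint8); c=cv2.minAreaRect(cv2.findNonZero(m))[0]
        w=ray(p,c,23); b=p['image'][d['pixels']].mean()
        if b>100: print('cap',round(d['conf'],2),w,'own',own(w),int(m.sum()))
    if save_as: cv2.imwrite(f'pics/{save_as}.png',cv2.resize(p['image'][120:270,170:420,::-1],(750,450),interpolation=cv2.INTER_CUBIC))
    s=sense(); print(round(s['time'],2),np.round(s['tool_pos'],1),np.round(s['tcp_rot'],1),np.round(s['ft_force'],1),round(s['finger_gap'],1))
E
python3 -m handwheel '[[-1,0,0,0,0,0,-0.115],[-1,0,0,0,0,0,-0.115],[-1,0,0,0,0,0,-0.115],[-1,0,0,0,0,0,-0.115],[-1,0,0,0,0,0,-0.115],[-1,0,0,0,0,0,-0.115],[-1,0,0,0,0,0,-0.11],[-1,3.5,0.4,0,0,0,0],[-1,3.9,0.4,0,0,0,0],[-1,3.9,0.4,0,0,0,0],[-1,3.9,0.4,0,0,0,0],[-1,3.9,0.4,0,0,0,0]]'
python3 -m handwheel '[[-1,3.9,0.4,0,0,0,0],[-1,3.9,0.4,0,0,0,0],[-1,3.9,0.4,0,0,0,0],[-1,3.9,0.4,0,0,0,0],[-1,3.9,0.4,0,0,0,0],[-1,3.9,0.4,0,0,0,0],[-1,3.9,0.4,0,0,0,0],[-1,3.9,0.4,0,0,0,0],[-1,3.9,0.4,0,0,0,0],[-1,3.9,0.4,0,0,0,0],[-1,3,0.4,0,0,0,0],[-1,0,0,0,0,0,0]]'
python3 -c "
from h import *
# tilted goal: fingers pointing towards +x, 25 deg
R=Ro.from_euler('y',-25,degrees=True)*Ro.from_euler('xyz',[180,0,75],degrees=True)
e=R.as_euler('xyz',degrees=True);print(e,R.as_matrix().round(2).tolist())
go([532,62,150],e);caps()"
```

```text
time: 2.0
tool_pos: [330.5, -372.9, 248.3]
tcp_rot: [180.0, 0.0, 70.0]
ft_force: [0.8, -0.0, 0.1]
finger_gap: -0.1
grip_force: 0.0
time: 3.0
tool_pos: [516.2, 10.2, 248.3]
tcp_rot: [180.0, -0.1, 70.3]
ft_force: [0.4, 0.5, -0.7]
finger_gap: -0.0
grip_force: 0.0
[155.7523122   -6.27967192  76.35026817] [[0.23, 0.88, 0.42], [0.97, -0.26, -0.0], [0.11, 0.41, -0.91]]
cm [5.39, -0.26, 9.84] rot [-0.416, 0.128, -0.081]
cap 0.54 [516.3, 4.9] own [129.9, 159.3] 197
cap 0.49 [423.6, 158.7] own [87.4, 333.8] 98
3.1 [514.8   6.5 248.1] [-180.     0.    70.2] [1.3 0.1 0.1] -0.2
```

```bash
python3 -m handwheel '[[-1,1.8,0,0,0,0,0],[-1,1.8,0,0,0,0,0],[-1,1.8,0,0,0,0,0],[-1,0,0,0,-0.104,0.032,-0.02],[-1,0,0,0,-0.104,0.032,-0.02],[-1,0,0,0,-0.104,0.032,-0.02],[-1,0,0,0,-0.104,0.032,-0.02],[-1,0,0,0,0,0,0]]'
python3 -c "
from h import *
go([534,57,80]);go([534,57,35]);caps('a1')"
```

```text
time: 3.77
tool_pos: [528.4, 54.9, 242.9]
tcp_rot: [155.9, -6.1, 76.0]
ft_force: [-1.8, -0.3, -2.4]
finger_gap: -0.3
grip_force: 0.0
cm [-1.39, -6.17, 15.02]  
cm [-1.86, -7.99, 19.11]  
3.87 [532.   55.  248.1] [155.9  -6.1  75.9] [-0.1 -0.2  1.3] 0.2
```

View pics/a1.png

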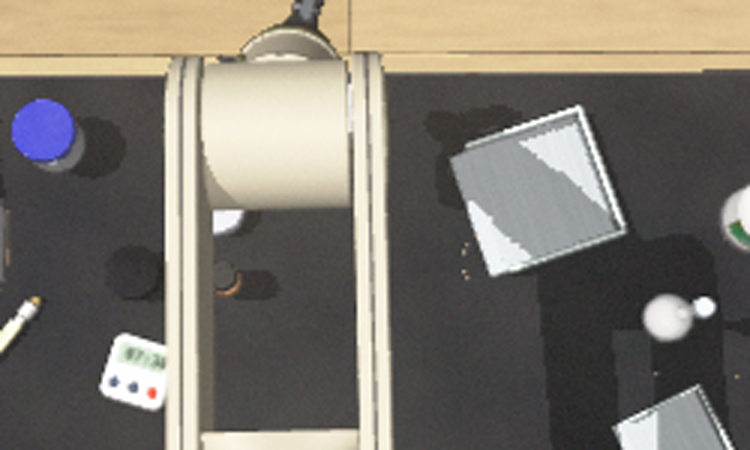

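```bash
python3 -m handwheel '[[-1,-0.28,-1.23,3,0,0,0],[-1,-0.28,-1.23,3,0,0,0],[-1,-0.28,-1.23,3,0,0,0],[-1,-0.28,-1.23,3,0,0,0],[-1,-0.28,-1.23,3,0,0,0],[-1,-0.21,-0.81,1.82,0,0,0],[-1,-0.21,-0.81,1.82,0,0,0],[-1,0,0,0,0,0,0]]'
python3 - <<'E'
from h import *
s=sense();print(s['tool_pos'],s['ft_force'])
p=snapshot('side');im=cv2.resize(p['image'][110:260,150:330,::-1],(720,600),interpolation=cv2.INTER_CUBIC)
R=Ro.from_euler('xyz',s['tcp_rot'],degrees=True);
u=px(p,s['tool_pos']+R.apply([0,0,17]));print(u);cv2.circle(im,((u[0]-150)*4,(u[1]-110)*4),3,(0,0,255),-1)
cv2.imwrite('pics/s2.png',im)
find(p,['cap_a'])
E
```

```text
time: 4.53
tool_pos: [538.3, 57.5, 41.7]
tcp_rot: [156.3, -6.0, 75.9]
ft_force: [-1.0, -0.4, -1.3]
finger_gap: -0.1
grip_force: 0.0
[538.29377257  57.52507505  41.69446165] [-0.99152394 -0.35297883 -1.33988119]
[204, 198]
cap_a [(0.68, [520.0, 8.0, -2.0], [224, 201]), (0.59, [357.0, 228.0, 0.0], [230, 263]), (0.56, [426.0, 142.0, -2.0], [225, 236]), (0.17, [354.0, 134.0, 2.0], [253, 241])]
```

View pics/s2.png

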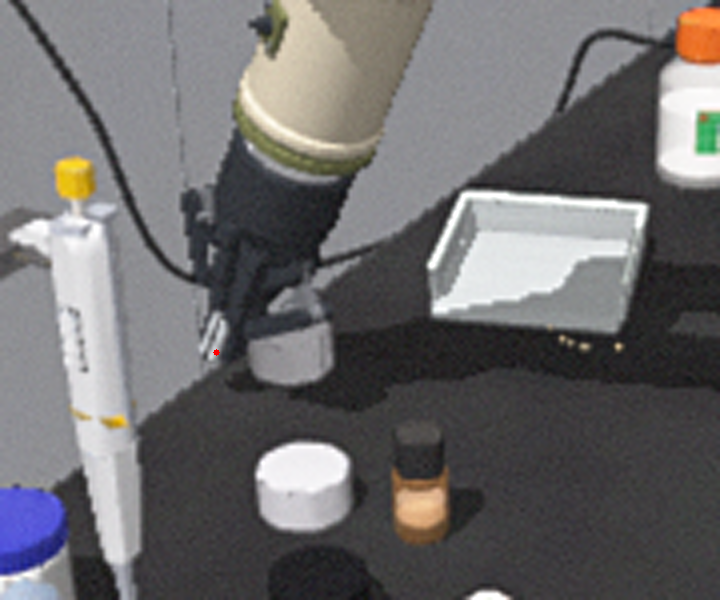

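```bash
python3 -m handwheel '[[-1,-0.18,-0.65,0.5,0,0,0],[-1,-0.18,-0.65,0.5,0,0,0],[-1,0,0,0,0,0,0],[-1,-0.5,0,-0.05,0,0,0],[-1,-0.5,0,-0.05,0,0,0],[-1,-0.5,0,-0.05,0,0,0],[-1,-0.5,0,-0.05,0,0,0],[-1,-0.5,0,-0.05,0,0,0],[-1,0,0,0,0,0,0]]'
python3 - <<'E'
from h import *
s=sense();p=snapshot('side');find(p,['cap_a']);go([522,20,26])
E
```

```text
time: 5.38
tool_pos: [524.2, 33.1, 30.6]
tcp_rot: [155.8, -6.2, 76.0]
ft_force: [-0.3, -0.6, -0.3]
finger_gap: 0.0
grip_force: 0.0
cap_a [(0.78, [360.0, 226.0, 3.0], [230, 262]), (0.67, [518.0, -3.0, 2.0], [226, 199]), (0.65, [424.0, 143.0, -2.0], [226, 237])]
cm [-1.42, -0.04, 0.32]
```

```bash
python3 -m handwheel '[[-1,-0.5,0,-0.05,0,0,0.05],[-1,-0.5,0,-0.06,0,0,0.05],[-1,-0.5,0,-0.07,0,0,0.05],[-1,-0.5,0,-0.09,0,0,0.05],[-1,-0.5,0,-0.1,0,0,0.05],[-1,-0.5,0,-0.12,0,0,0.05],[-1,0,0,0,0,0,0]]'
python3 - <<'E'
from h import *
s=sense();p=snapshot('side');find(p,['cap_a']);R=Ro.from_euler('xyz',s['tcp_rot'],degrees=True);print(np.round(R.as_matrix(),2), R.apply([0,0,17])+s['tool_pos'])
E
```

```text
time: 6.07
tool_pos: [511.6, 6.2, 30.1]
tcp_rot: [158.5, -12.9, 59.8]
ft_force: [0.3, 0.2, -0.0]
finger_gap: 0.2
grip_force: 0.0
cap_a [(0.93, [423.0, 140.0, -2.0], [227, 236]), (0.9, [358.0, 228.0, 3.0], [230, 262]), (0.55, [507.0, -35.0, 1.0], [236, 195])]
[[ 0.49  0.76  0.42]
 [ 0.84 -0.54 -0.  ]
 [ 0.22  0.36 -0.91]] [518.74823303   6.10841144  14.65168235]
```

```bash
python3 -m handwheel '[[-1,-0.5,0.05,-0.12,0,0,0.06],[-1,-0.5,0.05,-0.13,0,0,0.06],[-1,-0.5,0.05,-0.14,0,0,0.06],[-1,-0.5,0.05,-0.15,0,0,0.06],[-1,-0.5,0.05,-0.17,0,0,0.06],[-1,0,0,0,0,0,0]]'
python3 - <<'E'
from h import *
s=sense();p=snapshot('side');find(p,['cap_a']);R=Ro.from_euler('xyz',s['tcp_rot'],degrees=True);print(np.round(R.as_matrix(),2), R.apply([0,0,17])+s['tool_pos'])
p=snapshot('top');find(p,['cap_a'])
E
```

```text
time: 6.67
tool_pos: [496.1, -14.4, 30.8]
tcp_rot: [163.1, -18.6, 43.0]
ft_force: [0.2, -0.9, -0.1]
finger_gap: -0.0
grip_force: 0.0
cap_a [(0.98, [357.0, 225.0, 2.0], [231, 262]), (0.67, [424.0, 140.0, -0.0], [226, 235]), (0.56, [504.0, -54.0, -2.0], [241, 193])]
[[ 0.69  0.59  0.42]
 [ 0.65 -0.76 -0.  ]
 [ 0.32  0.28 -0.91]] [503.23414188 -14.50350524  15.38573794]
cap_a [(0.81, [427.0, 140.0, 0.0], [243, 189]), (0.58, [356.0, 224.0, 3.0], [216, 212]), (0.47, [507.0, -54.0, -4.0], [306, 163])]
```

```bash
python3 -m handwheel '[[-1,1.5,0,0.3,0,0,0],[-1,0.9,0.8,-2.7,0,0,0],[-1,0.9,0.8,-2.7,0,0,0],[-1,0.9,0.8,-2.7,0,0,0],[-1,0.9,0.8,-2.7,0,0,0],[1,0,0,0,0,0,0]]'
python3 - <<'E'
from h import *
go([495,-57,130],[180,0,107.4])
E
```

```text
time: 7.37
tool_pos: [510.2, -5.5, 159.2]
tcp_rot: [162.5, -19.0, 43.4]
ft_force: [1.0, -0.4, 0.7]
finger_gap: 11.0
grip_force: 0.0
cm [-5.34, 2.2, 2.01] rot [0.455, -0.125, -1.148]
```

```bash
python3 -m handwheel '[[1,-3,0,-1,0,0,0],[1,0,0,0,0.0415,-0.0114,-0.1043],[1,0,0,0,0.0415,-0.0114,-0.1043],[1,0,0,0,0.0415,-0.0114,-0.1043],[1,0,0,0,0.0415,-0.0114,-0.1043],[1,0,0,0,0.0415,-0.0114,-0.1043],[1,0,0,0,0.0415,-0.0114,-0.1043],[1,0,0,0,0.0415,-0.0114,-0.1043],[1,0,0,0,0.0415,-0.0114,-0.1043],[1,0,0,0,0.0415,-0.0114,-0.1043],[1,0,0,0,0.0415,-0.0114,-0.1043],[1,0,0,0,0.0415,-0.0114,-0.1043]]'
python3 - <<'E'
from h import *
p=snapshot('side');find(p,['cap_a'])
p=snapshot('top');find(p,['cap_a'])
go([494,-59,60],[180,0,107.4])
E
```

```text
time: 8.37
tool_pos: [481.5, -24.7, 150.4]
tcp_rot: [-179.3, -0.3, 107.7]
ft_force: [0.3, 0.1, -0.3]
finger_gap: 85.4
grip_force: 0.0
cap_a [(0.76, [501.0, -55.0, -1.0], [242, 193]), (0.67, [423.0, 141.0, -4.0], [227, 237]), (0.64, [359.0, 229.0, 3.0], [229, 262])]
cap_a [(0.8, [429.0, 142.0, 1.0], [243, 188]), (0.74, [358.0, 224.0, 6.0], [216, 211]), (0.63, [505.0, -53.0, 0.0], [306, 163])]
cm [-3.76, 0.28, 8.99] rot [-0.01, -0.007, -0.004]
```

```bash
python3 -m handwheel '[[1,-1.8,0.2,0,0,0,0],[1,-1.8,0.2,0,0,0,0],[1,0,0,0,0,0,0],[1,0,0,3,0,0,0],[1,0,0,3,0,0,0],[1,0,0,2.5,0,0,0],[1,0,0,0,0,0,0]]'
python3 - <<'E'
from h import *
s=sense();print(s['tool_pos'])
p=snapshot('side');cv2.imwrite('pics/s3.png',cv2.resize(p['image'][110:260,150:330,::-1],(720,600),interpolation=cv2.INTER_CUBIC))
E
```

```text
time: 9.15
tool_pos: [490.0, -56.6, 60.0]
tcp_rot: [-179.0, -0.6, 107.1]
ft_force: [-1.3, 0.2, -1.2]
finger_gap: 85.2
grip_force: 0.0
[490.00010244 -56.56662156  59.98307756]
```

View pics/s3.png

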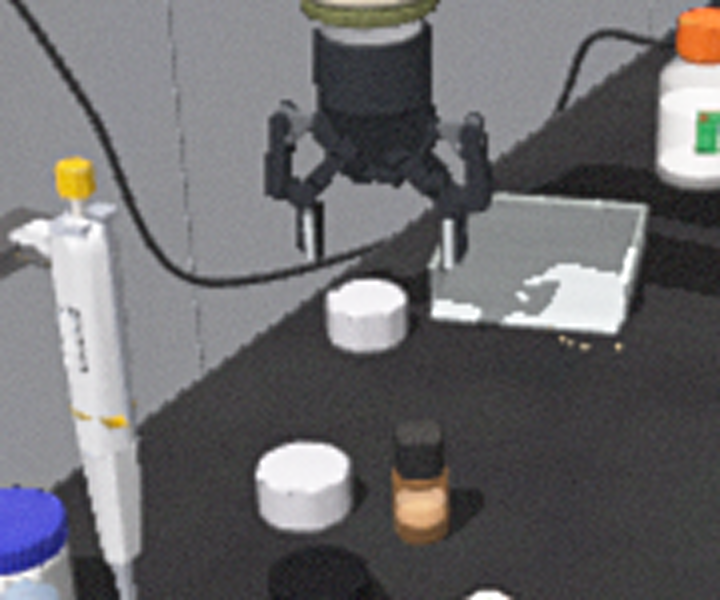

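```bash
python3 -m handwheel '[[1,0,0.4,0,0,0,0],[1,0,0,1.5,0,0,0],[1,0,0,1.5,0,0,0],[1,0,0,1,0,0,0],[1,0,0,0.5,0,0,0],[1,0,0,0,0,0,0]]'
python3 -m handwheel '[[0.7,0,-0.5,0,0,0,0],[0.5,0,-0.5,0,0,0,0],[0.5,0,-0.5,0,0,0,0],[0.5,0,-0.5,0,0,0,0],[0.5,0,-0.5,0,0,0,0],[0.5,0,-0.5,0,0,0,0],[0.5,0,-0.5,0,0,0,0],[0.5,0,0,0,0,0,0]]'
python3 - <<'E'
from h import *
p=snapshot('side');find(p,['cap_a'])
p=snapshot('top');find(p,['cap_a'])
E
```

```text
time: 9.7
tool_pos: [497.9, -56.2, 20.4]
tcp_rot: [-179.4, -0.4, 107.3]
ft_force: [-0.1, -0.6, -0.9]
finger_gap: 85.2
grip_force: 0.0
time: 10.37
tool_pos: [463.4, -67.0, 20.6]
tcp_rot: [-179.3, -0.4, 107.3]
ft_force: [-0.3, -0.5, 0.6]
finger_gap: 64.0
grip_force: 0.0
cap_a [(0.78, [464.0, -64.0, 0.0], [256, 194]), (0.74, [357.0, 230.0, 4.0], [229, 262])]
cap_a [(0.77, [359.0, 222.0, 2.0], [216, 211]), (0.62, [430.0, 142.0, 1.0], [243, 188]), (0.4, [470.0, -63.0, -6.0], [309, 175])]
```

```bash
python3 -m handwheel '[[0.5,0,-0.6,0,0,0,0],[0.5,0,-0.6,0,0,0,0],[0.5,0,-0.6,0,0,0,0],[0.5,0,-0.6,0,0,0,0],[0.5,0,-0.6,0,0,0,0],[0.5,0,-0.6,0,0,0,0],[0.5,0,-0.6,0,0,0,0],[0.5,0,-0.6,0,0,0,0],[0.5,0,0,0,0,0,0]]'
python3 - <<'E'
from h import *
p=snapshot('side');find(p,['cap_a'])
p=snapshot('top');find(p,['cap_a'])
s=sense();print('tcp own',own(s['tool_pos']))
E
```

```text
time: 11.32
tool_pos: [417.4, -81.2, 21.0]
tcp_rot: [-179.3, -0.4, 107.3]
ft_force: [-0.3, -0.2, 0.4]
finger_gap: 64.4
grip_force: 0.0
cap_a [(0.86, [355.0, 225.0, -2.0], [232, 264]), (0.74, [416.0, -76.0, -2.0], [274, 197]), (0.67, [424.0, 141.0, -1.0], [226, 236])]
cap_a [(0.83, [428.0, 141.0, -0.0], [243, 188]), (0.72, [359.0, 223.0, 1.0], [216, 211]), (0.48, [422.0, -76.0, -5.0], [314, 190])]
tcp own [11.3, 106.4]
```

```bash
python3 -m handwheel '[[1,0,0,0,0,0,0],[1,0,0,0,0,0,0],[1,0,0,-3,0,0,0],[1,0,0,-3,0,0,0],[-0.15,3,0.2,0,0,0,0],[-0.15,3,0.1,0,0,0,0],[-0.15,0,0,0,0,0,0],[-0.15,0,0,2,0,0,0],[-0.15,0,0,2,0,0,0],[-0.15,0,0,1.8,0,0,0],[-0.15,0,0,0,0,0,0]]'
python3 - <<'E'
from h import *
p=snapshot('side');find(p,['cap_a'])
p=snapshot('top');find(p,['cap_a'])
s=sense();print('tcp own',own(s['tool_pos']))
E
```

```text
time: 12.43
tool_pos: [400.8, -22.3, 20.2]
tcp_rot: [-179.1, -0.5, 107.3]
ft_force: [-0.9, -0.2, -0.3]
finger_gap: 36.1
grip_force: 0.0
cap_a [(0.97, [361.0, 227.0, 2.0], [229, 262]), (0.92, [425.0, 144.0, 0.0], [225, 236]), (0.74, [418.0, -76.0, -0.0], [273, 196])]
cap_a [(0.65, [427.0, 143.0, 2.0], [242, 188]), (0.56, [425.0, -79.0, -4.0], [314, 189]), (0.51, [357.0, 226.0, 5.0], [215, 211]), (0.49, [423.0, -129.0, 3.0], [331, 189])]
tcp own [14.9, 166.1]
```

```bash
python3 -m handwheel '[[-0.15,-1,0,0,0,0,0],[-0.15,-1,0,0,0,0,0],[-0.15,-0.8,0,0,0,0,0],[-0.15,-0.8,0,0,0,0,0],[-0.15,-0.8,0,0,0,0,0],[-0.15,-0.8,0,0,0,0,0],[-0.15,-0.8,0,0,0,0,0],[-0.15,-0.8,0,0,0,0,0],[-0.15,-0.8,0,0,0,0,0],[-0.15,-0.8,0,0,0,0,0],[-0.15,-0.8,0,0,0,0,0],[-0.15,0,0,0,0,0,0]]'
python3 - <<'E'
from h import *
p=snapshot('side');find(p,['cap_a'])
s=sense();print('tcp own',own(s['tool_pos']))
cv2.imwrite('pics/s4.png',cv2.resize(p['image'][110:260,180:360,::-1],(720,600),interpolation=cv2.INTER_CUBIC))
E
```

```text
time: 13.63
tool_pos: [431.7, -112.1, 23.3]
tcp_rot: [-179.4, -0.3, 107.2]
ft_force: [0.0, 0.1, 0.8]
finger_gap: 36.3
grip_force: 0.0
cap_a [(0.86, [356.0, 225.0, 3.0], [231, 262]), (0.84, [424.0, 142.0, -4.0], [226, 237]), (0.55, [437.0, -142.0, 0.0], [278, 185])]
tcp own [13.9, 74.4]
```

View pics/s4.png

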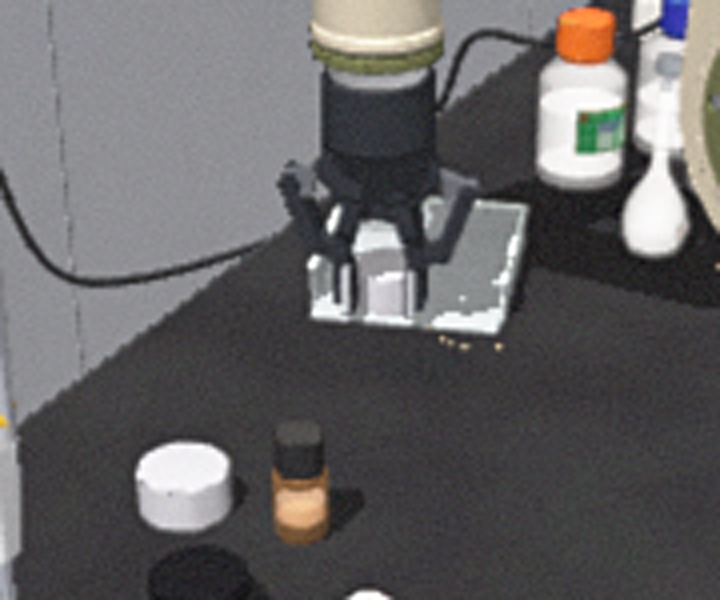

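```bash
python3 -m handwheel '[[-0.15,-0.8,0,0,0,0,0],[-0.15,-0.8,0,0,0,0,0],[-0.15,-0.8,-0.05,0,0,0,0],[-0.15,-0.8,-0.05,0,0,0,0],[-0.15,-0.8,-0.05,0,0,0,0],[-0.15,-0.8,-0.05,0,0,0,0],[-0.15,-0.7,0,0,0,0,0],[-0.15,-0.7,0,0,0,0,0],[-0.15,-0.6,0,0,0,0,0],[-0.15,0,0,0,0,0,0]]'
python3 -m handwheel '[[-0.15,1,0,0,0,0,0],[-0.15,1,0,-0.5,0,0,0],[-0.15,1,0,-3,0,0,0],[-0.15,2,0,-3,0,0,0],[-0.15,4,0,-1,0,0,0],[-0.15,4,0,0,0,0,0],[-0.15,4,0,0,0,0,0],[-0.15,4,0,0,0,0,0],[-0.15,4,0,0,0,0,0],[-0.15,4,0,0,0,0,0],[-0.15,4,0,0,0,0,0],[-0.15,0,0,0,0,0,0]]'
python3 - <<'E'
from h import *
p=snapshot('side');find(p,['cap_a','dropper_bottle'])
p=snapshot('top');find(p,['cap_a','dropper_bottle'])
s=sense();print('tcp own',own(s['tool_pos']))
for w in ((426,141),(440,-186)): print(own(w))
E
```

```text
time: 14.57
tool_pos: [449.8, -177.4, 22.8]
tcp_rot: [-179.4, -0.3, 107.2]
ft_force: [0.3, 0.3, -0.1]
finger_gap: 36.0
grip_force: 0.0
time: 15.57
tool_pos: [348.5, 145.3, 99.7]
tcp_rot: [-179.4, -0.5, 107.7]
ft_force: [-0.8, -0.5, -0.3]
finger_gap: 36.6
grip_force: 0.0
cap_a [(0.72, [453.0, -205.0, 1.0], [283, 174]), (0.72, [425.0, 140.0, -3.0], [226, 236])]
dropper_bottle [(0.78, [350.0, 135.0, -0.0], [255, 243])]
cap_a [(0.8, [461.0, -204.0, -2.0], [354, 177]), (0.49, [356.0, 224.0, 2.0], [216, 212])]
dropper_bottle []
tcp own [13.2, 335.2]
[84.4, 316.2]
[0.0, 0.0]
```

```bash
python3 -m handwheel '[[-0.15,0.5,1.8,0,0,0,0],[-0.15,0.5,1.8,0,0,0,0],[-0.15,0.5,1.8,0,0,0,0],[-0.15,0.5,1.7,0,0,0,0],[-0.15,0,0,2,0,0,0],[-0.15,0,0,2,0,0,0],[-0.15,0,0,2,0,0,0],[-0.15,0,0,1.7,0,0,0],[-0.15,0,0,0,0,0,0]]'
python3 - <<'E'
from h import *
p=snapshot('side');find(p,['cap_a','dropper_bottle'])
s=sense();print('tcp own',own(s['tool_pos']))
E
```

```text
time: 16.62
tool_pos: [410.7, 176.7, 18.4]
tcp_rot: [-179.0, -0.4, 107.1]
ft_force: [-0.9, -0.9, 0.3]
finger_gap: 36.3
grip_force: 0.0
cap_a [(0.98, [361.0, 228.0, 4.0], [228, 261]), (0.56, [455.0, -204.0, 2.0], [283, 174]), (0.49, [426.0, 142.0, -1.0], [225, 236])]
dropper_bottle [(0.9, [352.0, 132.0, -0.0], [255, 242])]
tcp own [83.9, 355.5]
```

```bash
python3 -m handwheel '[[-0.15,-0.8,0,-0.2,0,0,0],[-0.15,-0.7,0,-0.2,0,0,0],[-0.15,-0.8,-0.4,0,0,0,0],[-0.15,-0.8,-0.4,0,0,0,0],[-0.15,-0.8,-0.4,0,0,0,0],[-0.15,-0.8,-0.4,0,0,0,0],[-0.15,-0.8,-0.4,0,0,0,0],[-0.15,-0.8,-0.4,0,0,0,0],[-0.15,-0.8,-0.4,0,0,0,0],[-0.15,-0.8,-0.4,0,0,0,0],[-0.15,-0.8,-0.4,0,0,0,0],[-0.15,0,0,0,0,0,0]]'
python3 - <<'E'
from h import *
for c in ('side','top'):
    p=snapshot(c)
    for d in place_of(p,'cap_a'): print(round(d['conf'],2),np.round(d['location']),own(d['location']))
s=sense();print('tcp own',own(s['tool_pos']))
E
```

```text
time: 17.77
tool_pos: [404.2, 83.9, 25.7]
tcp_rot: [-179.3, -0.3, 107.2]
ft_force: [1.6, 0.4, -0.7]
finger_gap: 36.3
grip_force: 0.0
0.76 [ 454. -204.    2.] [8.1, -21.6]
0.73 [359. 228.   1.] [46.6, 419.2]
0.61 [413.  57.  -3.] [46.7, 239.8]
0.73 [355. 225.   4.] [42.2, 417.6]
0.6 [ 461. -207.   -2.] [13.5, -25.8]
0.57 [417.  52.   1.] [49.6, 233.8]
0.26 [ 442. -182.    2.] [3.0, 3.7]
tcp own [47.6, 269.6]
```

```bash
python3 -m handwheel '[[-0.15,-0.9,-0.48,0,0,0,0],[-0.15,-0.9,-0.48,0,0,0,0],[-0.15,-0.9,-0.48,0,0,0,0],[-0.15,-0.9,-0.48,0,0,0,0],[-0.15,-0.9,-0.48,0,0,0,0],[-0.15,-0.9,-0.48,0,0,0,0],[-0.15,-0.9,-0.48,0,0,0,0],[-0.15,-0.9,-0.48,0,0,0,0],[-0.15,-0.9,-0.48,0,0,0,0],[-0.15,-0.9,-0.48,0,0,0,0],[-0.15,-0.9,-0.48,0,0,0,0],[-0.15,0,0,0,0,0,0]]'
python3 - <<'E'
from h import *
for c in ('side','top'):
    p=snapshot(c)
    for d in place_of(p,'cap_a'): print(round(d['conf'],2),np.round(d['location']),own(d['location']))
s=sense();print('tcp own',own(s['tool_pos']))
E
```

```text
time: 18.97
tool_pos: [383.2, -26.8, 25.9]
tcp_rot: [-179.4, -0.3, 107.2]
ft_force: [0.9, 1.0, 0.0]
finger_gap: 36.1
grip_force: 0.0
0.66 [363. 224.   4.] [48.8, 414.2]
0.64 [392. -55.  -3.] [-6.2, 139.7]
0.8 [ 461. -208.   -0.] [13.5, -26.8]
0.69 [357. 225.   3.] [43.6, 417.0]
0.38 [392. -59.  -1.] [-7.3, 135.5]
tcp own [-5.6, 170.7]
```

```bash
python3 -m handwheel '[[-0.15,-0.8,-0.1,0,0,0,0],[-0.15,-0.8,-0.1,0,0,0,0],[-0.15,-0.8,-0.1,0,0,0,0],[-0.15,-0.8,-0.1,0,0,0,0],[-0.15,-0.8,-0.1,0,0,0,0],[-0.15,-0.8,-0.1,0,0,0,0],[-0.15,-0.8,-0.1,0,0,0,0],[-0.15,-0.8,0,0,0,0,0],[-0.15,-0.8,0,0,0,0,0],[-0.15,-0.8,0,0,0,0,0],[-0.15,-0.8,0,0,0,0,0],[-0.15,0,0,0,0,0,0]]'
python3 -m handwheel '[[-0.15,-0.7,0,0,0,0,0],[-0.15,-0.7,0,0,0,0,0],[-0.15,-0.7,0,0,0,0,0],[-0.15,-0.7,0,0,0,0,0],[-0.15,-0.4,0,0,0,0,0],[-0.15,-0.3,0,0,0,0,0],[-0.15,0,0,0,0,0,0]]'
python3 - <<'E'
from h import *
for c in ('side','top'):
    p=snapshot(c)
    for d in place_of(p,'cap_a'): print(round(d['conf'],2),np.round(d['location']),own(d['location']))
s=sense();print('tcp own',own(s['tool_pos']))
E
```

```text
time: 20.17
tool_pos: [403.8, -112.4, 25.6]
tcp_rot: [-179.4, -0.3, 107.2]
ft_force: [1.1, 0.4, 0.6]
finger_gap: 36.1
grip_force: 0.0
time: 20.75
tool_pos: [413.7, -145.0, 25.2]
tcp_rot: [-179.4, -0.3, 107.2]
ft_force: [0.4, -0.4, -0.1]
finger_gap: 36.3
grip_force: 0.0
0.98 [356. 227.  -0.] [43.4, 419.3]
0.62 [ 422. -174.    4.] [-13.1, 16.7]
0.45 [ 312. -309.    0.] [-158.9, -78.8]
0.43 [ 456. -210.    1.] [7.8, -27.4]
0.75 [357. 226.   3.] [44.0, 418.2]
tcp own [-12.9, 47.9]
```

```bash
python3 -m handwheel '[[-0.15,0.7,0,0,0,0,0],[-0.15,1,0,-0.5,0,0,0],[-0.15,1,0,-3,0,0,0],[-0.15,2,0,-3,0,0,0],[-0.15,4,0,-3,0,0,0],[-0.15,4,0,-3,0,0,0],[-0.15,4,0,0,0,0,0],[-0.15,4,0,0,0,0,0],[-0.15,4,0,0,0,0,0],[-0.15,4,0,0,0,0,0],[-0.15,0,0,0,0,0,0],[-0.15,0,0,0,0,0,0]]'
python3 - <<'E'
from h import *
for c in ('side','top'):
    p=snapshot(c)
    for d in place_of(p,'cap_a'): print(round(d['conf'],2),np.round(d['location']),own(d['location']))
cv2.imwrite('pics/t5.png',cv2.resize(p['image'][120:270,270:420,::-1],(600,600),interpolation=cv2.INTER_CUBIC))
p=snapshot('side');find(p,['dropper_bottle','filter_jar','volumetric_flask'])
E
```

```text
time: 21.95
tool_pos: [332.4, 119.0, 141.8]
tcp_rot: [-179.4, -0.4, 107.7]
ft_force: [-0.3, -1.4, -0.2]
finger_gap: 36.2
grip_force: 0.0
0.58 [358. 225.   2.] [44.2, 417.0]
0.55 [ 420. -174.    1.] [-15.2, 17.3]
0.44 [498. 308.  -0.] [203.0, 453.8]
0.38 [ 457. -209.   -2.] [9.1, -27.2]
0.81 [ 425. -176.    2.] [-11.2, 13.6]
0.71 [ 460. -210.   -4.] [12.4, -28.6]
dropper_bottle [(0.72, [354.0, 131.0, 1.0], [254, 241])]
filter_jar [(0.55, [494.0, 311.0, -0.0], [154, 266]), (0.55, [312.0, -308.0, 1.0], [342, 171])]
volumetric_flask [(0.79, [312.0, -309.0, -1.0], [342, 171])]
```

View pics/t5.png

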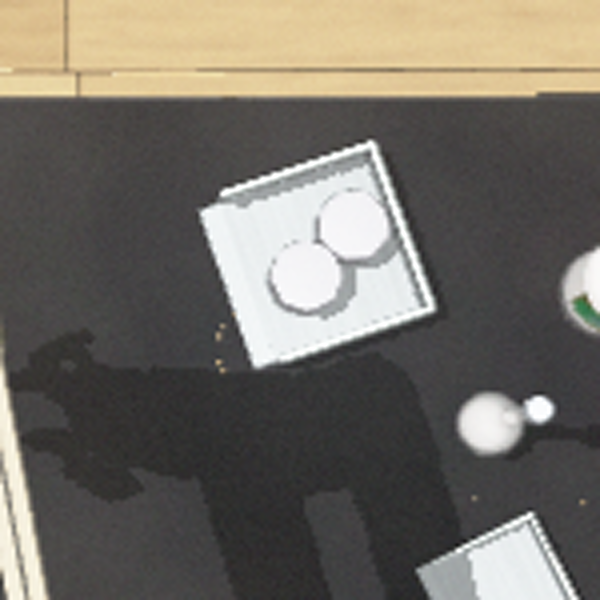

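The crop shows both white caps flat in the tray, at (305,275) and (353,227), well behind the front edge. The bottle, jar and flask are where they started, and the robot is clear of everything.

```bash
python3 -c "from bench import *;print(hand_in())"
```

```text
the job is handed in; nothing more can be done
None
```

I swept both white caps into the 130 mm tray and handed the job in at about 22 s; before that, the pictures showed both lying flat, clear of the front edge (own y about +15 and −28 mm, limit +36), with the bottle, jar and flask unmoved; no verdict came back.

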